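# Hang up the parts basket, then hold the bearing cap bore-up at the lamp

## Robot

A 7-joint arm with a two-finger parallel gripper is mounted at the origin on the work surface. World frame = base frame: x ahead of the robot, y to its left, z up, the work surface at z = 0. Lengths are in m, angles in rad, forces in N, time in s.
With the tool pointing down it reaches from about 0.4 to 0.875 m from the base axis. Payload 19.3 kg.
Tool frame: the origin (TCP) lies between the finger pads; the fingertips stand bot.tcp_to_tips ahead of it and the grasp point (between the pads) is the TCP (bot.tcp_to_tips is the distance from the TCP to the fingertips, in m); z points along the fingers, y is the line along which they close (so a half turn about z gives the same grasp; the last joint's range is limited). The gripper opens to 85 mm and grips with 20 to 120 N. Pads are 22 mm wide; open, the fingers measure 114 mm over their backs; the gripper's body (76 mm by 85 mm) begins 54 mm behind the grasp point. The pads swing forward as they close: fully open they stand 13 mm farther back than shut.
Start: joints at [1.051, 0.521, -0.036, 1.599, 0.021, 1.021, -0.113], TCP at [0.272, -0.563, 0.25] pointing down, gripper open.
Joint ranges: [-2.91, 2.91], [-0.3, 2.13], [-1.5, 1.42], [0.17, 2.43], [-1.26, 4.41], [0.16, 1.93], [-2.52, 2.52]. Speed limits (rad/s): [1.89, 1.89, 2.39, 2.39, 3.01, 3.01, 3.01].

## Interface

Orientations are given as [roll, pitch, yaw] about the fixed x, y, z axes, in that order (R = Rz(yaw) Ry(pitch) Rx(roll)).
In Python, from workcell import telemetry, grab_frame, bot gives the robot as it stands. The module is installed in compiled form; this text tells all that it offers.
- The arm moves only by the shell command python3 -m crank 'ROWS' [FORCE]. ROWS is text: rows parted by semicolons, each of 7 numbers parted by spaces: the finger opening in m, from 0 to 0.0854, then the shift along the tool's x, y, z in m, then the turn, a rotation vector about the tool's x, y, z in degrees. A call has exactly 8 rows; each row shifts and turns the commanded pose from where the row before left it, along the tool's axes as they then stand; what a row does not reach is not made up. A row lasts 1/12 s, in which the tool goes at most 41.7 mm and 7.16 degrees, less where a joint would pass 70% of its speed; a pose out of reach is approached as far as the arm can. A call with a gripper value outside its range is refused whole. The fingers move at their own pace and stop on an object; FORCE is the grip in N (left out, the last holds). Time passes only in rows, so rows that do not move let the fingers close, or fill a call up. It gives the time, the measured TCP pose, the force, the opening and the grip force at its end, in the units of the state.
- telemetry.observe(): the state, without advancing time (a new reading comes with each control period).
- grab_frame(name): name is "side" or "top" or "wrist"; returns a dict with "pixels" (480x640x3 uint8, red, green, blue), "depth" (480x640 float32, m along the optical axis (not along the pixel's ray), 0 where there is no reading), "vertical_fov" (degrees; the focal length in pixels is half the picture's height over the tangent of half this angle, whatever the lens; pixels are square), "cx", "cy" (the principal point, pixels), "distortion" ([k1, k2, p1, p2, k3] as OpenCV has them; the pictures are not rectified), "R" (3x3) and "t" (3): a world point X has camera coordinates R X + t; the wrist camera has in their place "hand_eye" (4x4, takes a point from camera to tool coordinates, whose origin is the TCP and whose axes are the flange's). Camera axes: x right, y down, z forward; pixel columns grow to the right and rows downward; lengths in m; the calibration is good to about 2 mm. A picture is of the moment at which its call begins: read the wrist's pose just before it.
- bot.job_done(): hands the job in; it is judged then, once.
The state is a dict: "clock": time; "qpos": joint angles; "qd": joint speeds; "joint_efforts": joint torques, N m; "position": TCP position; "tool_rot": TCP orientation; "force": force on the tool from outside, world axes, zero at the start; "moment": the same for the moment, N m; "grip_width": finger opening in m; "finger_force": force on a finger pad.
Only numpy, scipy, OpenCV 4.12 (cv2) and the standard library are available. Lean on these libraries where they do the work, as an engineer would, in place of code of your own. Each camera call takes 0.05 s, during which the arm holds its last target. There are 200 camera calls.

## Task

Clear the inspection mat: hang the empty wire basket that stands on it by its handle on the hook of the blue-based hook stand, and let go of it there. Then pick up the white printed bearing cap that lies on its side on the bench, find which of its two ends has the blind bore, turn it so that the bore looks straight up, and hold it still in the gripper over the middle of the green mat, a hand's breadth or two above it, touching nothing but the gripper; finish while still holding it there. Leave the two lattice pinnacles and the jar where they are.

Things in the scene. Friction and masses are not known exactly. Their poses are not given: they have to be found in the camera images.
- station: Inspection station, fixed: flat green mat 180 (x) x 200 (y) x 3 mm, origin at the middle of its underside, z up. On its +x side a slim black gooseneck lamp: round foot 76 mm wide centred at x = 380 mm, neck up to 230 mm high, small lamp head 185 to 245 mm high looking back over the mat from x = 300 mm. Keep clear of the lamp.
- mat_centre (a point): The middle of the green mat, on its top face.
- basket: Loose empty steel wire basket, 86 (x) x 116 (y) x 55 mm, 0.2 kg, origin at the centre of its underside, z up; it starts standing on the mat. A rigid upright bail handle of 8 mm round bar rises from the middles of its short ends (y = -57 and +57 mm); its straight top bar runs along y, 90 mm long, centre line 130 mm above the origin.
- basket_grip (a point): The middle of the handle's top bar (on the bar's centre line), 130 mm above the basket's origin; same axes as the basket.
- hookstand: Hook stand, fixed: blue base plate 120 x 100 x 10 mm, origin at the centre of its underside, z up. A 16 mm steel tube 233 mm tall stands at x = +25 mm; from its top an 8 mm rod hook reaches out along -x (roughly to the robot), dips to a saddle at x = -50 mm and turns up to a red-tipped end at x = -88 mm, 244 mm above the bench.
- hook_saddle (a point): Where the centre of the handle bar lies when hung in the dip of the hook: x = -50 mm of the stand, 218 mm above the bench (the rod's own centre line is 210 mm high there). Axes of the stand: the rod runs along x, so a hung handle bar runs along y. The upturned end is 38 mm to -x, the tube 75 mm to +x.
- cap: Loose white printed-nylon bearing cap lying on its side: eight-sided prism 50 mm across flats, 60 mm long (x), 0.12 kg. Origin at its centre, 25 mm above the bench. A blind bore 32 mm wide, 40 mm deep opens in the +x end only (x points out of its mouth, in any level direction at the start); the -x end is closed and heavier. Flats 20 mm high stand upright at its +y and -y sides.
- pinnacle_a: Loose bystander: white printed lattice tower, 42 mm square, 122 mm tall, origin under its base. Leave alone.
- pinnacle_b: Loose bystander: a second such tower. Leave alone.
- jar: Loose bystander: brass-coloured jar of thread inserts with blue cap, 48 mm across, 60 mm tall, origin under its base. Leave alone.

How it is judged:
By the outcome, as a careful person would: the job done as asked, in the order asked, and still so for the second after the job is handed in, while the arm keeps its last pose, push and grip.
It also fails if it takes over 72 s, if anything falls off the work surface, if the arm or the gripper's body presses on something with over 40 N, if the wrist force passes 120 N, or if a joint passes its speed limit or range.

## Working session

There is one attempt and no reset: what is moved stays moved. The work goes in short steps, Python scripts to look and compute and a shell command to move; the robot and the scene stay as the last step left them, time stands still between calls to the robot, and variables do not carry over. Pictures are saved under pics/ and viewed, at most 10 in all, crops included, and the job is handed in when it is done.

```bash
mkdir -p pics
cat > h.py <<'E'
import numpy as np, cv2
from workcell import telemetry, grab_frame, bot
from scipy.spatial.transform import Rotation as Ro
def shot(n):
    s=telemetry.observe(); f=grab_frame(n); f['s']=s
    fl=240/np.tan(np.radians(f['vertical_fov'])/2)
    f['K']=np.array([[fl,0,f['cx']],[0,fl,f['cy']],[0,0,1]]); f['D']=np.array(f['distortion'],float)
    if n=='wrist':
        T=np.eye(4);T[:3,:3]=Ro.from_euler('xyz',s['tool_rot']).as_matrix();T[:3,3]=s['position']
        C=T@np.array(f['hand_eye'])
    else:
        C=np.eye(4);C[:3,:3]=np.array(f['R']).T;C[:3,3]=-C[:3,:3]@np.array(f['t'])
    f['C']=C; return f
def rays(f,px):
    u=cv2.undistortPoints(np.array(px,float).reshape(-1,1,2),f['K'],f['D']).reshape(-1,2)
    return f['C'][:3,3],np.c_[u,np.ones(len(u))]@f['C'][:3,:3].T
def plane(f,px,z):
    o,d=rays(f,px); return o+d*((z-o[2])/d[:,2])[:,None]
def cloud(f):
    v,u=np.mgrid[:480,:640]; o,d=rays(f,np.c_[u.ravel(),v.ravel()])
    P=(o+d*f['depth'].ravel()[:,None]).reshape(480,640,3); P[f['depth']==0]=np.nan; return P
def save(f,n): cv2.imwrite('pics/'+n+'.png',f['pixels'][:,:,::-1])
E
python3 - <<'E'
from h import *
for n in('top','side'):
    f=shot(n);save(f,n+'0');print(n,f['C'].round(3).tolist(),f['vertical_fov'],f['D'])
s=telemetry.observe();print({k:np.round(v,3).tolist() for k,v in s.items()},bot.tcp_to_tips)
E
```

```text
top [[0.007, -0.998, 0.055, 0.536], [-1.0, -0.007, -0.008, 0.002], [0.008, -0.054, -0.998, 1.114], [0.0, 0.0, 0.0, 1.0]] 56.4568687375882 [-0.02533382  0.          0.          0.          0.        ]
side [[-0.757, -0.363, 0.544, -0.036], [-0.654, 0.402, -0.641, 0.734], [0.014, -0.841, -0.541, 0.766], [0.0, 0.0, 0.0, 1.0]] 43.197230917727396 [-0.08841339  0.          0.          0.          0.        ]
{'clock': 0.1, 'qpos': [1.051, 0.522, -0.036, 1.6, 0.021, 1.021, -0.113], 'qd': [0.0, -0.001, -0.001, -0.002, -0.002, 0.0, -0.001], 'joint_efforts': [0.003, -92.85, 1.984, -37.053, 0.018, 0.005, -0.0], 'position': [0.272, -0.563, 0.25], 'tool_rot': [-3.141, 0.0, 0.45], 'force': [0.401, 0.145, 0.243], 'moment': [0.016, 0.031, 0.037], 'finger_force': 0.0, 'grip_width': 0.086} 0.019
```

View pics/top0.png

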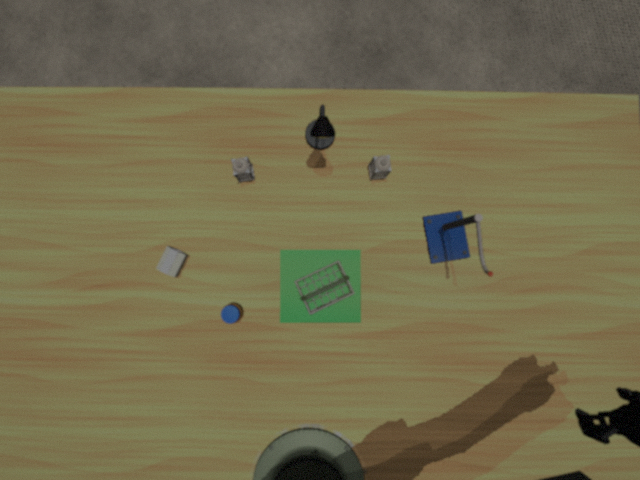

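View pics/side0.png

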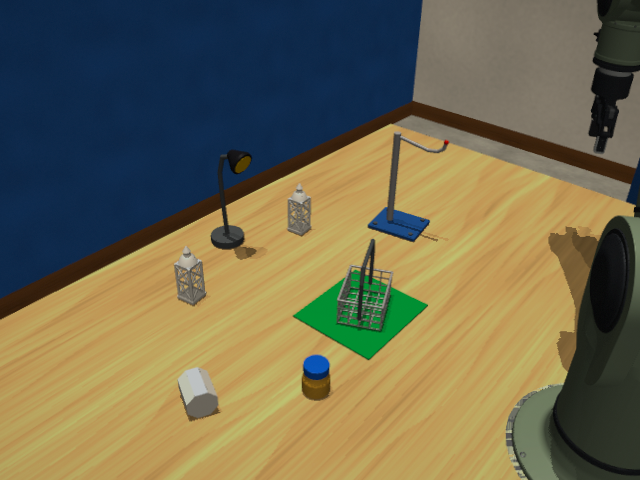

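The top picture shows the mat at (320,287), the handle from (303,297) to (349,277), the blue base at (446,237), the red tip at (489,272), the cap at (172,262) and the jar at (231,313). In the side picture the cap's near end at (203,405) looks closed. I'll measure these next.

Run:
```python
from h import *
f=shot('top');P=cloud(f);I=f['pixels'].astype(int);R,G,B=I[...,0],I[...,1],I[...,2]
def pr(n,m):
    q=np.argwhere(m); print(n,len(q),'px',q.mean(0)[::-1].round(1) if len(q) else '')
    return q[:,::-1]
reg=lambda u0,u1,v0,v1:(np.add.outer(np.zeros(480),np.arange(640))>=u0)&(np.arange(640)[None]<=u1)&(np.arange(480)[:,None]>=v0)&(np.arange(480)[:,None]<=v1)
q=pr('mat',reg(260,380,230,340)&(G>R*1.5)&(G>B*1.5))
c=plane(f,q,.003);r=cv2.minAreaRect(c[:,:2].astype(np.float32));print(r)
Z=P[...,2]
q=pr('handle',reg(285,370,255,315)&(Z>.11)&(Z<.16));p=P[q[:,1],q[:,0]];print(np.median(p[:,2]))
if len(q):
    pp=plane(f,q,.133);m=pp.mean(0);w=np.linalg.svd(pp[:,:2]-m[:2])[2][0];t=(pp[:,:2]-m[:2])@w
    print('handle',m,w,t.min(),t.max(),np.degrees(np.arctan2(w[1],w[0])), 'mid',m[:2]+w*(t.min()+t.max())/2)
q=pr('blue',reg(410,485,200,275)&(B>R*1.7)&(B>G*1.2));r=cv2.minAreaRect(plane(f,q,.010)[:,:2].astype(np.float32));print(r)
q=pr('red',reg(475,500,255,285)&(R>G*2)&(R>B*2)&(R>80));print(plane(f,q,.244).mean(0))
q=pr('hookdepth',reg(430,500,205,285)&(Z>.19));p=P[q[:,1],q[:,0]]
pp=plane(f,q,.22);print(pp[:,0].min(),pp[:,0].max(),pp[:,1].min(),pp[:,1].max())
q=pr('cap',reg(145,200,235,290)&(Z>.035));r=cv2.minAreaRect(plane(f,q,.05)[:,:2].astype(np.float32));print(r)
q=pr('jar',reg(210,255,295,335)&(Z>.05));print(plane(f,q,.06).mean(0))
s=shot('side');I=s['pixels'].astype(int);R,G,B=I[...,0],I[...,1],I[...,2]
q=pr('sred',(R>G*2.5)&(R>B*2.5)&(R>90)&reg(430,460,130,160));print(plane(s,q,.244).mean(0))
x=s['pixels'][355:430,165:235,::-1];cv2.imwrite('pics/capcrop.png',cv2.resize(x,None,fx=6,fy=6,interpolation=2))
```

```text
mat 4131 px [318.4 285.5]
((0.48344969749450684, -0.024360589683055878), (0.17542634904384613, 0.1957748532295227), 0.3303660750389099)
handle 189 px [324.8 288.8]
0.13590102055973352
handle [ 0.48217457 -0.03245359  0.133     ] [-0.43164055  0.9020457 ] -0.05704698190279697 0.057344081300669245 115.57171858299975 mid [ 0.48211045 -0.03231959]
blue 1542 px [445.3 237.1]
((0.6063291430473328, -0.33688217401504517), (0.1140795648097992, 0.09569257497787476), 9.91235637664795)
red 4 px [489.5 273.5]
[ 0.51983718 -0.35074929  0.244     ]
hookdepth 344 px [479.5 239.6]
0.5143538722790537 0.6393848300979804 -0.3655777034929756 -0.3160971506959883
cap 490 px [170.2 261.3]
((0.5398927927017212, 0.33237338066101074), (0.04729064181447029, 0.06027128919959068), 64.19485473632812)
jar 272 px [229.6 313.9]
[0.41802548 0.18746729 0.06      ]
sred 14 px [446.1 141.6]
[ 0.51568557 -0.34248506  0.244     ]
```

View pics/capcrop.png

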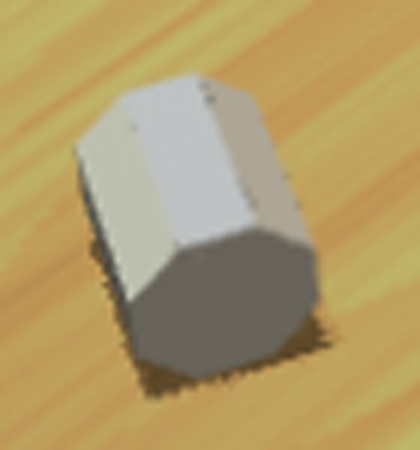

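Run:
```python
from h import *
s=telemetry.observe();T=Ro.from_euler('xyz',s['tool_rot'])
print((T.inv().apply(np.array([.4713,-.0098,.25])-s['position'])*1000).round())
```

```text
[ 420. -411.    0.]
```

The near end at (220,310) in the crop is uniformly closed, so the bore is at the far end, heading about -26°. I'll check that later with the wrist camera. Now the arm goes above the handle.

```bash
python3 -m crank '0.085 0.026 -0.026 0 0 0 0;0.085 0.026 -0.026 0 0 0 0;0.085 0.026 -0.026 0 0 0 0;0.085 0.026 -0.026 0 0 0 0;0.085 0.026 -0.026 0 0 0 0;0.085 0.026 -0.026 0 0 0 0;0.085 0.026 -0.026 0 0 0 0;0.085 0.026 -0.026 0 0 0 0'
python3 -m crank '0.085 0.026 -0.026 0 0 0 0;0.085 0.026 -0.026 0 0 0 0;0.085 0.026 -0.026 0 0 0 0;0.085 0.026 -0.026 0 0 0 0;0.085 0.026 -0.026 0 0 0 0;0.085 0.026 -0.026 0 0 0 0;0.085 0.026 -0.026 0 0 0 0;0.085 0.026 -0.026 0 0 0 0'
python3 -m crank '0.085 0 0 0 0 0 -7;0.085 0 0 0 0 0 -7;0.085 0 0 0 0 0 -7;0.085 0 0 0 0 0 -7;0.085 0 0 0 0 0 -7;0.085 0 0 0 0 0 -7;0.085 0 0 0 0 0 -7;0.085 0 0 0 0 0 -7'
python3 -m crank '0.085 0 0 0 0 0 -7;0.085 0 0 0 0 0 -7;0.085 0 0 0 0 0 -7;0.085 0 0 0 0 0 -7;0.085 0 0 0 0 0 -5.8;0.085 0 0 0 0 0 0;0.085 0 0 0 0 0 0;0.085 0 0 0 0 0 0'
python3 - <<'E'
from h import *
f=shot('wrist');save(f,'w1');P=cloud(f);Z=P[...,2]
print(f['s']['position'],np.degrees(f['s']['tool_rot']))
m=(Z>.115)&(Z<.15);q=np.argwhere(m)[:,::-1];print(len(q),np.median(Z[m]) if m.any() else '')
pp=plane(f,q,.133);c=pp[:,:2].mean(0);w=np.linalg.svd(pp[:,:2]-c,full_matrices=False)[2][0];t=(pp[:,:2]-c)@w
print(c,c+w*t.min(),c+w*t.max(),np.degrees(np.arctan2(w[1],w[0])))
E
```

```text
clock: 0.87
position: [0.3687, -0.2834, 0.2504]
tool_rot: [3.141, 0.0, 0.45]
force: [0.7, -1.4, 0.8]
grip_width: 0.0849
finger_force: 0.0
clock: 1.53
position: [0.4657, -0.0056, 0.2504]
tool_rot: [3.141, -0.0, 0.45]
force: [1.1, -0.8, 0.7]
grip_width: 0.0848
finger_force: 0.0
clock: 2.2
position: [0.4654, -0.0074, 0.2503]
tool_rot: [-3.142, 0.0, 1.433]
force: [-0.0, -0.4, 0.4]
grip_width: 0.0849
finger_force: 0.0
clock: 2.87
position: [0.4654, -0.0074, 0.2503]
tool_rot: [-3.142, -0.0, 2.013]
force: [-0.6, 0.4, 0.1]
grip_width: 0.0851
finger_force: 0.0
[ 0.46544955 -0.00744593  0.25028955] [-1.79995746e+02 -1.98524672e-03  1.15345407e+02]
1472 0.1353878163923157
[ 0.47816568 -0.02577841] [0.4559292  0.02029952] [ 0.50267545 -0.07656699] -64.23877561713635
```

View pics/w1.png

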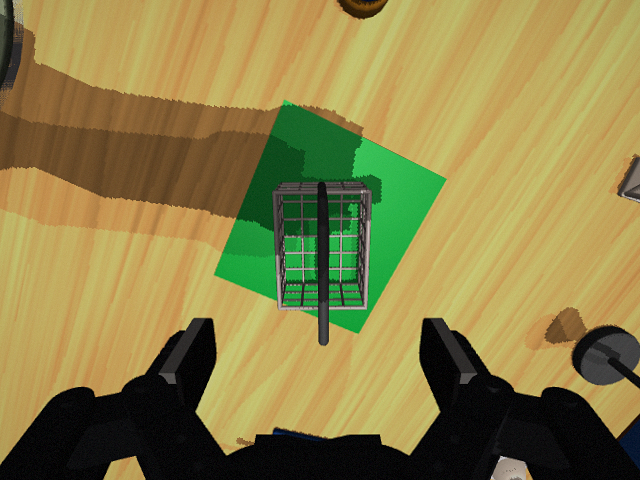

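The handle runs from (322,182) to (322,345) in the wrist view, cleanly between the fingers. Down and grip 25 mm off its middle, so the hook rod can pass beside the pads.

```bash
python3 -m crank '0.085 0 0.004 0.02 0 0 -0.4;0.085 0 0 0.02 0 0 0;0.085 0 0 0.02 0 0 0;0.085 0 0 0.02 0 0 0;0.085 0 0 0.018 0 0 0;0.085 0 0 0.016 0 0 0;0.085 0 0 0 0 0 0;0.04 0 0 0 0 0 0' 60
python3 -m crank '0 0 0 0 0 0 0;0 0 0 0 0 0 0;0 0 0 0 0 0 0;0 0 0 0 0 0 0;0 0 0 0 0 0 0;0 0 0 0 0 0 0;0 0 0 0 0 0 0;0 0 0 0 0 0 0' 60
```

```text
clock: 3.58
position: [0.4689, -0.0054, 0.1362]
tool_rot: [-3.14, -0.001, 2.023]
force: [0.5, 0.2, -0.5]
grip_width: 0.0752
finger_force: 0.0
clock: 4.25
position: [0.4691, -0.0058, 0.1367]
tool_rot: [3.142, 0.0, 2.024]
force: [-2.4, -0.5, 7.9]
grip_width: 0.0057
finger_force: 58.7
```

```bash
python3 -m crank '0 0 0 -0.01 0 0 0;0 0 0 -0.025 0 0 0;0 0 0 -0.032 0 0 0;0 0 0 -0.032 0 0 0;0 0 0 -0.02 0 0 0;0 0 0 -0.01 0 0 0;0 0 0 0 0 0 0;0 0 0 0 0 0 0' 90
python3 -m crank '0 0 0 0 0 0 3;0 0 0 0 0 0 5;0 0 0 0 0 0 5;0 0 0 0 0 0 3;0 0 0 0 0 0 0;0 -0.01 -0.003 0 0 0 0;0 -0.02 -0.005 0 0 0 0;0 -0.03 -0.008 0 0 0 0'
python3 - <<'E'
from h import *
f=shot('side');save(f,'s2')
E
```

```text
clock: 4.92
position: [0.4689, -0.0058, 0.2649]
tool_rot: [-3.141, 0.0, 2.024]
force: [-0.5, 0.4, -2.2]
grip_width: 0.0048
finger_force: 88.2
clock: 5.58
position: [0.4635, -0.0668, 0.2645]
tool_rot: [-3.141, -0.001, 1.751]
force: [0.7, -1.6, -1.1]
grip_width: 0.0047
finger_force: 88.2
```

View pics/s2.png

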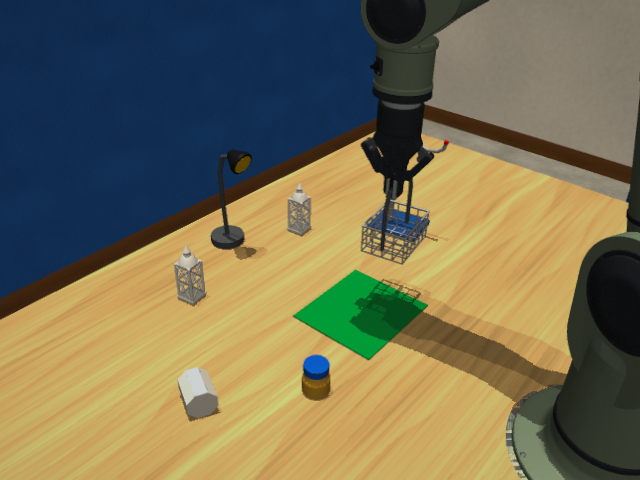

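The basket hangs level in the gripper at (395,233), with the bail upright. Now to the pre-hook point.

```bash
python3 -m crank '0 -0.036 -0.010 0 0 0 0;0 -0.038 -0.010 0 0 0 0;0 -0.038 -0.010 0 0 0 0;0 -0.038 -0.010 0 0 0 0;0 -0.038 -0.010 0 0 0 0;0 -0.036 -0.010 0 0 0 0;0 -0.025 -0.007 0 0 0 0;0 -0.014 -0.004 0 0 0 0'
python3 -m crank '0 0 0 0 0 0 0;0 0 0 0 0 0 0;0 0 0 0 0 0 0;0 0 0 0 0 0 0;0 0 0 0 0 0 0;0 0 0 0 0 0 0;0 0 0 0 0 0 0;0 0 0 0 0 0 0'
python3 - <<'E'
from h import *
f=shot('wrist');save(f,'w3');P=cloud(f)
s=f['s'];p=s['position'];print(p,np.degrees(s['tool_rot']))
I=f['pixels'].astype(int);R,G,B=I[...,0],I[...,1],I[...,2]
q=np.argwhere((R>2.2*G)&(R>2.2*B)&(R>70))[:,::-1]
if len(q): print('red px',q.mean(0),len(q),plane(f,q,.244).mean(0))
b=(R<.7*B)&(G<.85*B)&(abs(P[...,2]-.01)<.01);print('blue',b.sum(),cv2.minAreaRect(plane(f,np.argwhere(b)[:,::-1],.01)[:,:2].astype(np.float32)) if b.any() else '')
y=np.radians(9.9);print('to saddle tcp (tool xyz mm)',(Ro.from_euler('xyz',s['tool_rot']).inv().apply(np.array([.5526,-.3204,.2657])-p)*1000).round(1))
E
```

```text
clock: 6.3
position: [0.4374, -0.3426, 0.264]
tool_rot: [-3.14, -0.0, 1.743]
force: [0.7, -0.2, -2.3]
grip_width: 0.0047
finger_force: 88.2
clock: 6.97
position: [0.4394, -0.3386, 0.2653]
tool_rot: [3.142, 0.0, 1.745]
force: [0.7, -0.5, -1.7]
grip_width: 0.0047
finger_force: 88.2
[ 0.43941458 -0.3385833   0.26534955] [1.79999331e+02 4.62054997e-03 9.99977587e+01]
red px [473.20448179 361.58263305] 357 [ 0.51614897 -0.34897185  0.244     ]
blue 8545 ((0.6045249700546265, -0.3362959027290344), (0.11962771415710449, 0.09846318513154984), 9.898569107055664)
to saddle tcp (tool xyz mm) [ -1.7 114.6  -0.3]
```

View pics/w3.png

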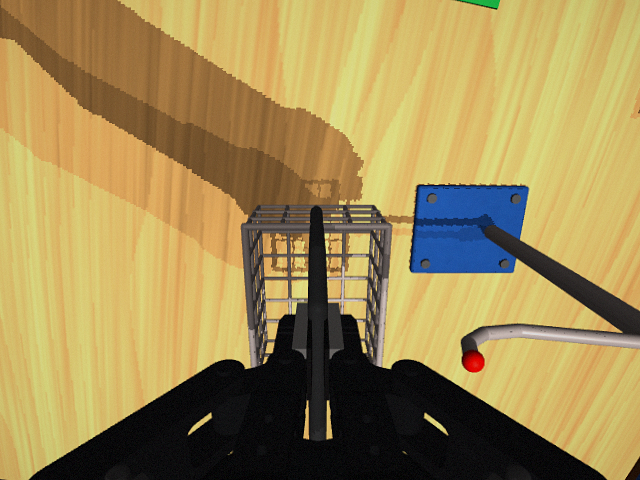

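The red tip is at (473,361), the base at (470,228) and the gripped bar runs along x≈317. The base refines to (0.605,-0.336) at yaw 9.9°. Next I lift 4 mm and move 113 mm along tool y.

```bash
python3 -m crank '0 -0.001 0 -0.004 0 0 0;0 0 0.01 0 0 0 0;0 0 0.018 0 0 0 0;0 0 0.022 0 0 0 0;0 0 0.022 0 0 0 0;0 0 0.02 0 0 0 0;0 0 0.014 0 0 0 0;0 0 0.007 0 0 0 0'
python3 -m crank '0 0 0 0 0 0 0;0 0 0 0 0 0 0;0 0 0 0.005 0 0 0;0 0 0 0.01 0 0 0;0 0 0 0.01 0 0 0;0 0 0 0.007 0 0 0;0 0 0 0 0 0 0;0 0 0 0 0 0 0'
python3 - <<'E'
from h import *
f=shot('wrist');save(f,'w4')
g=shot('side');cv2.imwrite('pics/s4.png',np.hstack([cv2.resize(g['pixels'][80:280,340:500],(480,600)),cv2.resize(f['pixels'][200:,:],(320,140)).repeat(1,0) if 0 else cv2.resize(f['pixels'][120:480,280:472],(320,600))])[:,:,::-1])
E
```

```text
clock: 7.68
position: [0.5531, -0.319, 0.2691]
tool_rot: [3.141, -0.001, 1.746]
force: [0.6, 0.4, -2.5]
grip_width: 0.0048
finger_force: 88.1
clock: 8.35
position: [0.5505, -0.3202, 0.2367]
tool_rot: [-3.141, -0.001, 1.745]
force: [-1.0, 0.3, -1.9]
grip_width: 0.005
finger_force: 88.1
```

View pics/s4.png

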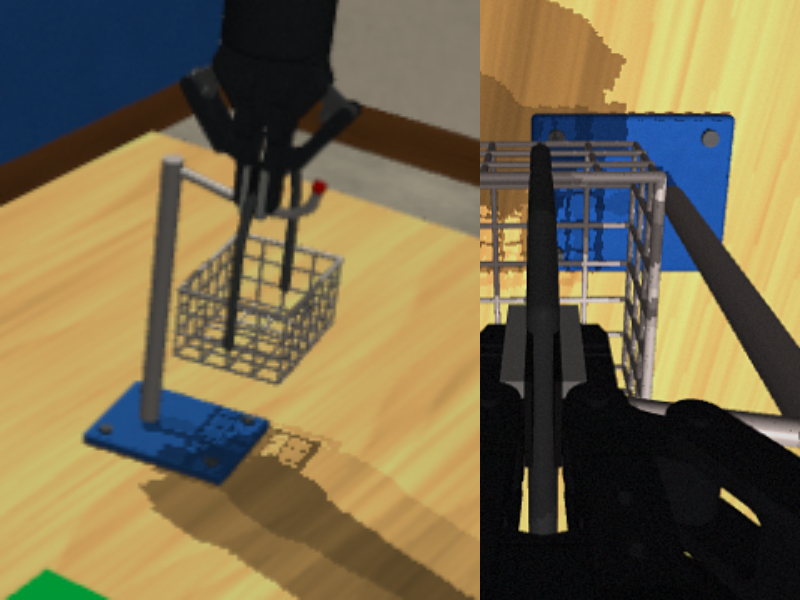

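The hook rod passes through the bail beneath the bar, and the basket is clear of the tube. I lower it the rest of the way slowly.

```bash
python3 -m crank '0 0 0 0.005 0 0 0;0 0 0 0.004 0 0 0;0 0 0 0.003 0 0 0;0 0 0 0.001 0 0 0;0 0 0 0 0 0 0;0 0 0 0 0 0 0;0 0 0 0 0 0 0;0 0 0 0 0 0 0'
python3 -m crank '0 0 0 0.001 0 0 0;0 0 0 0 0 0 0;0 0 0 0 0 0 0;0 0 0 0 0 0 0;0 0 0 0 0 0 0;0 0 0 0 0 0 0;0 0 0 0 0 0 0;0 0 0 0 0 0 0'
```

```text
clock: 9.12
position: [0.5509, -0.3203, 0.2245]
tool_rot: [3.141, 0.0, 1.745]
force: [-0.1, 0.8, -2.4]
grip_width: 0.0047
finger_force: 88.1
clock: 9.78
position: [0.5508, -0.3202, 0.2233]
tool_rot: [-3.142, 0.0, 1.745]
force: [-0.5, -0.0, -1.2]
grip_width: 0.0044
finger_force: 88.1
```

```bash
python3 -m crank '0 0 0 0.001 0 0 0;0 0 0 0 0 0 0;0 0 0 0.0005 0 0 0;0 0 0 0 0 0 0;0 0 0 0 0 0 0;0 0 0 0 0 0 0;0 0 0 0 0 0 0;0 0 0 0 0 0 0'
```

```text
clock: 10.45
position: [0.5508, -0.3202, 0.2218]
tool_rot: [3.142, 0.0, 1.745]
force: [-0.9, -0.8, 1.3]
grip_width: 0.0046
finger_force: 88.2
```

Contact: the force has swung upward. Open gently, then straight up.

```bash
python3 -m crank '0.006 0 0 0 0 0 0;0.009 0 0 0 0 0 0;0.012 0 0 0 0 0 0;0.016 0 0 0 0 0 0;0.022 0 0 0 0 0 0;0.03 0 0 0 0 0 0;0.035 0 0 0 0 0 0;0.035 0 0 0 0 0 0' 20
python3 -m crank '0.035 0 0 0 0 0 0;0.035 0 0 -0.005 0 0 0;0.035 0 0 -0.01 0 0 0;0.035 0 0 -0.02 0 0 0;0.035 0 0 -0.025 0 0 0;0.035 0 0 -0.025 0 0 0;0.035 0 0 -0.025 0 0 0;0.035 0 0 -0.02 0 0 0'
python3 - <<'E'
from h import *
g=shot('side');f=shot('wrist');cv2.imwrite('pics/s5.png',np.hstack([cv2.resize(g['pixels'][80:280,340:500],(400,500)),cv2.resize(f['pixels'],(400,500))])[:,:,::-1])
E
```

```text
clock: 11.12
position: [0.5508, -0.3203, 0.2218]
tool_rot: [-3.142, -0.0, 1.745]
force: [0.4, -0.3, 0.1]
grip_width: 0.035
finger_force: 0.0
clock: 11.78
position: [0.551, -0.3202, 0.355]
tool_rot: [3.14, 0.001, 1.745]
force: [-0.9, 0.5, -0.4]
grip_width: 0.0347
finger_force: 0.0
```

View pics/s5.png

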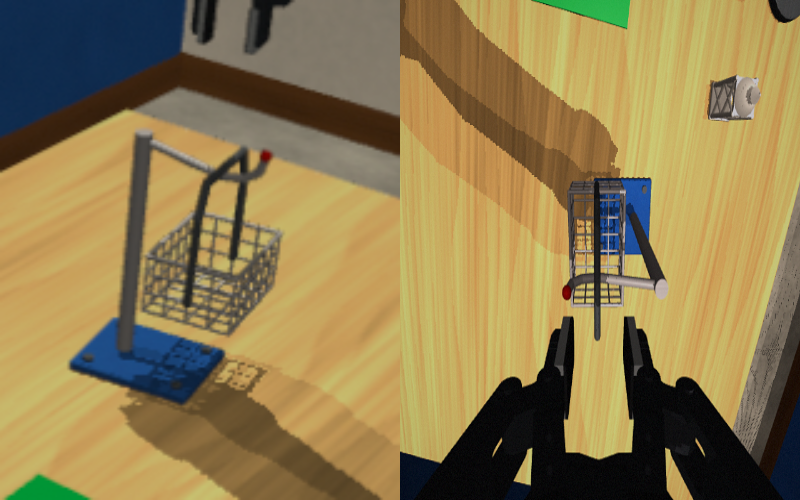

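The basket hangs on the hook, released and well seated. Now to above the cap.

```bash
python3 -m crank '0.085 0.02 0.003 0 0 0 0;0.085 0.038 0.006 0 0 0 0;0.085 0.038 0.006 0 0 0 0;0.085 0.038 0.006 0 0 0 0;0.085 0.038 0.006 0 0 0 0;0.085 0.038 0.006 0 0 0 0;0.085 0.038 0.006 0 0 0 0;0.085 0.038 0.006 0 0 0 0'
python3 -m crank '0.085 0.038 0.006 0 0 0 0;0.085 0.038 0.006 0 0 0 0;0.085 0.038 0.006 0 0 0 0;0.085 0.038 0.006 0 0 0 0;0.085 0.038 0.006 0 0 0 0;0.085 0.038 0.006 0 0 0 0;0.085 0.038 0.006 0 0 0 0;0.085 0.038 0.006 0 0 0 0'
python3 -m crank '0.085 0.038 0.006 0 0 0 0;0.085 0.015 0.004 0 0 0 0;0.085 0 0 0.02 0 0 -7;0.085 0 0 0.02 0 0 -7;0.085 0 0 0.02 0 0 -7;0.085 0 0 0.02 0 0 -7;0.085 0 0 0.02 0 0 -7;0.085 0 0 0.02 0 0 -7'
python3 -m crank '0.085 0 0 0.02 0 0 -7;0.085 0 0 0.01 0 0 -5;0.085 0 0 0 0 0 0;0.085 0 0 0 0 0 0;0.085 0 0 0 0 0 0;0.085 0 0 0 0 0 0;0.085 0 0 0 0 0 0;0.085 0 0 0 0 0 0'
cat > cap.py <<'E'
from h import *
f=shot('wrist');P=cloud(f);Z=P[...,2];s=f['s'];p=s['position'];print(p.round(4) if hasattr(p,'round') else p,np.degrees(s['tool_rot']),np.round(s['qpos'],2))
m=((abs(Z-.05)<.004)&(np.hypot(P[...,0]-.54,P[...,1]-.332)<.06)).astype(np.uint8)
q=np.argwhere(m)[:,::-1];X=P[q[:,1],q[:,0]];print(len(q),X.mean(0),cv2.minAreaRect(X[:,:2].astype(np.float32)))
m=(Z>.008)&(Z<.056)&(np.hypot(P[...,0]-.54,P[...,1]-.332)<.06);r=cv2.minAreaRect(P[m][:,:2].astype(np.float32));print(m.sum(),r)
c=np.array([*r[0],.027]);print('tool mm to cap',Ro.from_euler('xyz',s['tool_rot']).inv().apply(c-p)*1000)
E
python3 cap.py
```

```text
clock: 12.55
position: [0.5451, -0.029, 0.3523]
tool_rot: [3.141, 0.0, 1.745]
force: [0.6, -0.3, -0.1]
grip_width: 0.085
finger_force: 0.0
clock: 13.22
position: [0.5398, 0.2787, 0.3523]
tool_rot: [3.141, 0.0, 1.745]
force: [-0.3, -1.3, 0.2]
grip_width: 0.0852
finger_force: 0.0
clock: 13.88
position: [0.5408, 0.3308, 0.2312]
tool_rot: [3.141, 0.0, 2.484]
force: [0.7, -0.8, -1.1]
grip_width: 0.0851
finger_force: 0.0
clock: 14.55
position: [0.5411, 0.3311, 0.2025]
tool_rot: [3.141, 0.001, 2.686]
force: [0.7, 0.4, 0.1]
grip_width: 0.085
finger_force: 0.0
[0.5411 0.3311 0.2025] [1.79960124e+02 4.19473596e-02 1.53917392e+02] [-0.16  0.69 -0.76  1.59  0.52  1.07  0.06]
2531 [0.5383674  0.33790756 0.048962  ] ((0.5394023060798645, 0.3376161456108093), (0.029430462047457695, 0.060201674699783325), 64.56753540039062)
4804 ((0.5393518805503845, 0.3374870717525482), (0.050088729709386826, 0.060517169535160065), 64.57170867919922)
tool mm to cap [  4.51725106   4.89284562 175.51270375]
```

The sizes check out (50 x 60 mm, top at 0.049 m). Descend and grip.

```bash
python3 -m crank '0.085 0.0045 0.005 0.02 0 0 -0.6;0.085 0 0 0.03 0 0 0;0.085 0 0 0.03 0 0 0;0.085 0 0 0.03 0 0 0;0.085 0 0 0.025 0 0 0;0.085 0 0 0.02 0 0 0;0.085 0 0 0.013 0 0 0;0.085 0 0 0.007 0 0 0'
python3 -m crank '0.07 0 0 0 0 0 0;0.05 0 0 0 0 0 0;0.03 0 0 0 0 0 0;0.03 0 0 0 0 0 0;0.03 0 0 0 0 0 0;0.03 0 0 0 0 0 0;0.03 0 0 0 0 0 0;0.03 0 0 0 0 0 0' 70
```

```text
clock: 15.27
position: [0.5386, 0.3371, 0.0254]
tool_rot: [-3.14, -0.001, 2.698]
force: [-0.6, -0.2, 0.9]
grip_width: 0.085
finger_force: 0.0
clock: 15.93
position: [0.5398, 0.3378, 0.0285]
tool_rot: [3.14, 0.001, 2.697]
force: [-1.4, -0.5, 5.8]
grip_width: 0.0489
finger_force: 73.2
```

```bash
python3 -m crank '0.03 0 0 -0.01 0 0 0;0.03 0 0 -0.03 0 0 0;0.03 0 0 -0.035 0 0 0;0.03 0 0 -0.035 0 0 0;0.03 0 0 -0.035 0 0 0;0.03 0 0 -0.035 0 0 0;0.03 0 0 -0.03 0 0 0;0.03 0 0 -0.02 0 0 0' 90
python3 -m crank '0.03 0 0 0 0 0 0;0.03 0 0 0 0 -5 0;0.03 0 0 0 0 -5 0;0.03 0 0 0 0 -5 0;0.03 0 0 0 0 -5 0;0.03 0 0 0 0 -5 0;0.03 0 0 0 0 -5 0;0.03 0 0 0 0 0 0'
python3 - <<'E'
from h import *
s=telemetry.observe();T=Ro.from_euler('xyz',s['tool_rot']).as_matrix();print(T.round(2),np.round(s['qpos'],2))
E
```

```text
clock: 16.6
position: [0.5392, 0.3378, 0.2616]
tool_rot: [3.138, 0.002, 2.698]
force: [0.2, 0.4, -1.3]
grip_width: 0.0486
finger_force: 93.7
clock: 17.27
position: [0.5365, 0.3392, 0.2568]
tool_rot: [-3.141, 0.527, 2.703]
force: [-1.4, 1.4, -2.1]
grip_width: 0.0486
finger_force: 93.9
[[-0.78  0.42  0.46]
 [ 0.37  0.91 -0.21]
 [-0.5  -0.   -0.86]] [-0.48  0.52 -0.59  1.77  0.95  1.08 -0.41]
```

```bash
python3 -m crank '0.03 0 0 0 0 -4 0;0.03 0 0 0 0 -4 0;0.03 0 0 0 0 -4 0;0.03 0 0 0 0 -4 0;0.03 0 0 0 0 -4 0;0.03 0 0 0 0 -4 0;0.03 0 0 0 0 -4 0;0.03 0 0 0 0 -4 0'
python3 -m crank '0.03 0 0 0 0 -4 0;0.03 0 0 0 0 -4 0;0.03 0 0 0 0 -4 0;0.03 0 0 0 0 -4 0;0.03 0 0 0 0 -4 0;0.03 0 0 0 0 -4 0;0.03 0 0 0 0 -4 0;0.03 0 0 0 0 0 0'
cat > st.py <<'E'
from h import *
s=telemetry.observe();T=Ro.from_euler('xyz',s['tool_rot']).as_matrix();print(T.round(3),np.round(s['qpos'],2),np.round(s['position'],4))
print('to goal, tool mm',(T.T@(np.array([.483,-.024,.17])-s['position'])*1000).round(1), 'yaw of tool z',np.degrees(np.arctan2(T[1,2],T[0,2])))
print('turn to make x down (deg, tool)',np.degrees(T.T@np.cross(T[:,0],[0,0,-1])))
E
python3 st.py
```

```text
clock: 17.93
position: [0.5392, 0.3368, 0.2572]
tool_rot: [-3.14, 1.083, 2.697]
force: [-0.7, -0.9, -1.2]
grip_width: 0.0485
finger_force: 94.0
clock: 18.6
position: [0.539, 0.3364, 0.2547]
tool_rot: [-1.363, 1.565, -1.81]
force: [0.1, -0.3, -2.2]
grip_width: 0.0485
finger_force: 94.0
[[-0.001  0.432  0.902]
 [-0.005  0.902 -0.432]
 [-1.    -0.005  0.001]] [-1.    0.89 -0.24  1.95  1.6   1.75 -1.25] [0.539  0.3364 0.2547]
to goal, tool mm [  86.6 -348.7  105.3] yaw of tool z -25.622007125794756
turn to make x down (deg, tool) [1.94115024e-20 6.31574112e-02 2.99704846e-01]
```

```bash
python3 -m crank '0.03 0 -0.01 0.003 0 0 0;0.03 0 -0.02 0.006 0 0 0;0.03 0 -0.025 0.007 0 0 0;0.03 0 -0.025 0.007 0 0 0;0.03 0 -0.025 0.007 0 0 0;0.03 0 -0.02 0.006 0 0 0;0.03 0 -0.01 0.003 0 0 0;0.03 0 0 0 0 0 0'
python3 -m crank '0.03 0 0 0 3 0 0;0.03 0 0 0 5 0 0;0.03 0 0 0 6 0 0;0.03 0 0 0 6 0 0;0.03 0 0 0 6 0 0;0.03 0 0 0 6 0 0;0.03 0 0 0 5 0 0;0.03 0 0 0 3 0 0'
python3 -m crank '0.03 0 0 0 0 0 0;0.03 0 0 0 0 0 0;0.03 0 0 0 0 0 0;0.03 0 0 0 0 0 0;0.03 0 0 0 0 0 0;0.03 0 0 0 0 0 0;0.03 0 0 0 0 0 0;0.03 0 0 0 0 0 0'
python3 st.py
```

```text
clock: 19.27
position: [0.5164, 0.1962, 0.2571]
tool_rot: [-2.444, 1.569, -2.893]
force: [0.0, 1.1, -1.2]
grip_width: 0.0484
finger_force: 94.0
clock: 19.93
position: [0.5169, 0.1998, 0.2564]
tool_rot: [3.125, 1.565, 1.976]
force: [0.5, -0.1, -1.5]
grip_width: 0.0484
finger_force: 94.0
clock: 20.6
position: [0.5163, 0.1987, 0.2568]
tool_rot: [-2.223, 1.571, 2.918]
force: [0.5, 0.3, -1.4]
grip_width: 0.0486
finger_force: 94.1
[[-0.     0.909  0.416]
 [ 0.     0.416 -0.909]
 [-1.    -0.    -0.   ]] [-0.9   0.94 -0.12  1.74  1.11  1.89 -1.21] [0.5163 0.1987 0.2568]
to goal, tool mm [  86.8 -122.9  188.7] yaw of tool z -65.41558792851397
turn to make x down (deg, tool) [-1.39702105e-23 -7.01076083e-03  9.17625071e-03]
```

```bash
python3 -m crank '0.03 0 -0.006 0.009 0 0 0;0.03 0 -0.013 0.02 0 0 0;0.03 0 -0.02 0.031 0 0 0;0.03 0 -0.021 0.033 0 0 0;0.03 0 -0.021 0.033 0 0 0;0.03 0 -0.02 0.031 0 0 0;0.03 0 -0.014 0.02 0 0 0;0.03 0 -0.008 0.012 0 0 0'
python3 -m crank '0.03 0.008 0 0 0 0 0;0.03 0.015 0 0 0 0 0;0.03 0.02 0 0 0 0 0;0.03 0.02 0 0 0 0 0;0.03 0.015 0 0 0 0 0;0.03 0.008 0 0 0 0 0;0.03 0 0 0 0 0 0;0.03 0 0 0 0 0 0'
python3 st.py
python3 - <<'E'
from h import *
f=shot('top');g=shot('side');print(len(f['pixels']))
cv2.imwrite('pics/fin.png',np.hstack([cv2.resize(f['pixels'][200:360,260:420],(400,400)),cv2.resize(g['pixels'][120:480,160:520],(400,400))])[:,:,::-1])
E
```

```text
clock: 21.27
position: [0.4821, -0.0273, 0.2574]
tool_rot: [-0.875, 1.569, -2.019]
force: [0.7, 0.2, -1.1]
grip_width: 0.0483
finger_force: 93.9
clock: 21.93
position: [0.4831, -0.0241, 0.1709]
tool_rot: [-0.989, 1.57, -2.13]
force: [-0.0, -0.2, -1.1]
grip_width: 0.0481
finger_force: 93.9
[[-0.     0.909  0.416]
 [-0.     0.416 -0.909]
 [-1.    -0.     0.   ]] [-0.71  1.03 -0.07  2.16  1.26  1.61 -1.63] [ 0.4831 -0.0241  0.1709]
to goal, tool mm [ 0.9 -0.1 -0.2] yaw of tool z -65.41630517552656
turn to make x down (deg, tool) [-1.75219485e-23  1.49439025e-02  2.27014216e-02]
480
```

View pics/fin.png

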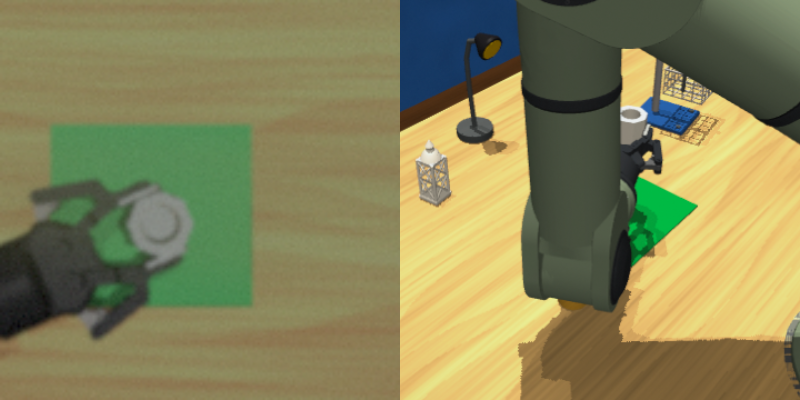

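The top view shows the bore mouth up at (160,220), over the mat's middle, and the side view also shows the open bore at (630,115). The arm's wrist is above the jar, so I check that clearance.

Run:
```python
from h import *
g=shot('side');P=cloud(g);old=cv2.imread('pics/side0.png')[:,:,::-1].astype(int);I=g['pixels'].astype(int)
d=abs(I-old).sum(2);am=lambda J:(J[...,0]>2.5*J[...,2])&(J[...,0]<190)&(J[...,0]>60)
for J in(old,I):
    m=am(J)[370:402,300:332];q=np.argwhere(m);print(m.sum(),q.min(0),q.max(0))
X=P.reshape(-1,3);a=(d.ravel()>60)&(np.hypot(X[:,0]-.418,X[:,1]-.187)<.15)&(X[:,2]>.03);print(a.sum(),X[a][:,2].min(),np.percentile(X[a][:,2],[1,5]),X[a][np.argsort(X[a][:,2])[:200]].mean(0))
f=shot('top');P=cloud(f);m=(abs(P[...,0]-.483)<.06)&(abs(P[...,1]+.024)<.06)&(P[...,2]>.1)&(f['pixels'].min(2)>110)
X=P[m];r=X[X[:,2]>.192];print(m.sum(),X[:,:2].mean(0),np.percentile(X[:,2],[2,50,98]),cv2.minAreaRect(r[:,:2].astype(np.float32)));A=np.c_[r[:,:2],np.ones(len(r))];print('rim tilt',np.linalg.lstsq(A,r[:,2],rcond=None)[0])
```

```text
536 [3 2] [29 29]
159 [19  2] [29 27]
21142 0.12105140579498486 [0.15278745 0.17878105] [0.34212589 0.29180412 0.14396249]
519 [ 0.48482188 -0.02722522] [0.15869863 0.19945267 0.2044137 ] ((0.48516833782196045, -0.028220009058713913), (0.048509690910577774, 0.0494050458073616), 67.43800354003906)
rim tilt [-0.00683577  0.00574965  0.20495146]
```

The arm's underside is at least 0.12 m up, against a jar top of 0.06 m, and the jar hasn't moved. The cap's rim is level at 0.200 m, the bore floor reads 0.16 m (40 mm deep), and the cap is centred on the mat. Settle and hand in.

```bash
python3 -m crank '0.03 0 0 0 0 0 0;0.03 0 0 0 0 0 0;0.03 0 0 0 0 0 0;0.03 0 0 0 0 0 0;0.03 0 0 0 0 0 0;0.03 0 0 0 0 0 0;0.03 0 0 0 0 0 0;0.03 0 0 0 0 0 0'
python3 -c "
from workcell import bot
print(bot.job_done())"
```

```text
clock: 22.8
position: [0.483, -0.0243, 0.1708]
tool_rot: [-1.085, 1.571, -2.227]
force: [-1.3, -0.5, -0.3]
grip_width: 0.0485
finger_force: 93.9
the job is handed in; nothing more can be done
None
```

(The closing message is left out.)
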